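Uncover and press the sunken reset key of a bench supply

ROBOT

A 6-joint arm with a two-finger parallel gripper is mounted at the origin on the work surface. World frame = base frame: x ahead of the robot, y to its left, z up, the work surface at z = 0. Lengths are in m, angles in rad, forces in N, time in s.
With the tool pointing down it reaches from about 0.35 to 0.775 m from the base axis. Payload 7.3 kg.
Tool frame: the origin (TCP) lies midway between the tips of the shut fingers; the grasp point (between the pads) lies 19 mm behind it (robot.grip_depth is the z of the grasp point in the tool frame, in m); z points along the fingers, y is the line along which they close (so a half turn about z gives the same grasp; the last joint's range is limited). The gripper opens to 92 mm and grips with 3 to 60 N. Pads are 19 mm wide; open, the fingers measure 130 mm over their backs; the gripper's body (75 mm by 190 mm) begins 47 mm behind the grasp point.
Start: joints at [1.056, 0.342, 1.524, -0, 1.275, -0.146], TCP at [0.189, 0.49, 0.227] pointing down, gripper open.
Joint ranges: [-2.53, 2.53], [-0.77, 2.02], [0.04, 2.7], [-1, 4.14], [0.28, 2.66], [-3.11, 3.11]. Speed limits (rad/s): [2.57, 2.57, 3.14, 3.14, 3.14, 3.14].

INTERFACE

Orientations are given as [roll, pitch, yaw] about the fixed x, y, z axes, in that order (R = Rz(yaw) Ry(pitch) Rx(roll)).
In Python, from cell import robot, viewer gives the robot as it stands.
- The arm moves only by the tool step_arm, never from a script. Its argument "increments" is a list of rows, each an object with "delta_pos": the shift along the tool's x, y, z in cm, a list of three; "dr": the turn, a rotation vector about the tool's x, y, z in degrees, a list of three; "fingers": the closure, from -1 (fully open) to 1 (shut), so that 0 is half open. In form: [{"delta_pos": [tx, ty, tz], "dr": [wx, wy, wz], "fingers": fingers}, ...]. A call has exactly 5 rows; each row is the pose to reach, as a shift and turn from the pose commanded when the call began, along the tool's axes at that moment; what a row does not reach only later rows make up. A row lasts 1/8 s, in which the tool goes at most 62.5 mm and 10.7 degrees, less where a joint would pass 70% of its speed; a pose out of reach is approached as far as the arm can. A call with a gripper value outside its range is refused whole. The fingers move at their own pace and stop on an object; "newtons" is the grip in N (left out, the last holds). Time passes only in rows, so rows that repeat a pose let the fingers close, or fill a call up. It gives the time, the measured TCP pose, the force, the opening and the grip force at its end, in the units of the state.
- robot.observe(): the state, without advancing time (a new reading comes with each control period).
- viewer.read_camera(name): name is "side" or "top"; returns the picture (420x560x3 uint8, red, green, blue); there is no depth.
- viewer.camera_params(name): a dict with "K" (3x3 intrinsics, pixels), "T" (4x4, takes a point from camera to world coordinates). Camera axes: x right, y down, z forward; pixel columns grow to the right and rows downward; lengths in m; the calibration is good to about 2 mm. A picture is of the moment at which its call begins. camera_params takes no time and is no camera call.
- robot.hand_in(): hands the job in; it is judged then, once.
The state is a dict: "time": time; "qpos": joint angles; "qvel": joint speeds; "joint_efforts": joint torques, N m; "tool_pos": TCP position; "tool_rot": TCP orientation; "contact_force": force on the tool from outside, world axes, zero at the start; "torque": the same for the moment, N m; "opening": finger opening in m; "grip_force": force on a finger pad.
Only numpy, scipy, OpenCV 4.12 (cv2) and the standard library are available. Lean on these libraries where they do the work, as an engineer would, in place of code of your own. Each camera call takes 0.05 s, during which the arm holds its last target. There are 200 camera calls.

TASK

The bench supply has tripped, and a flat metal tin has been left lying over the square well in its top. With the fingertips push the tin along the top until the well is wholly uncovered, without picking it up and leaving it lying flat on the supply; then reach down into the square well, press the sunken reset key fully home, hold it there for about a second and let it come back up. Do not press the key in the round well of the calibrator, and leave everything else where it is.

Things in the scene. Friction and masses are not known exactly. Their poses are not given: they have to be found in the camera images.
- supply: bench supply, the larger of the two low instruments: a fixed grey metal box 180 (x) x 260 (y) x 70 mm high with a flat level top. A lip 5 mm wide and 5 mm high runs round the rim of the top. Origin at the centre of its underside, z up; its dark front panel with knobs looks along its -x. A square well is sunk in its top, centred 65 mm from the centre along its -y; the rest of the top, towards +y, is free and flat
- well_mouth (a point): centre of the mouth of the square well, level with the supply's top surface (70 mm above the bench). The well is 46 x 46 mm, sides along the supply's x and y, and walls straight down
- reset_key_top (a point): centre of the flat top of the reset key, a grey round key 26 mm in diameter in the middle of the square well; unpressed it lies 24 mm below the supply's top surface
- reset_key (a joint): travel of the reset key in m: 0 is up, 0.006 is fully home; it is pressed straight down, needs about 1.5 N to start and 5 N to be fully home, and springs back
- tin_mid (a point): centre, half-way up, of the loose closed metal tin, 66 (x) x 76 (y) x 24 mm high, 0.1 to 0.2 kg, lying flat on the supply over the square well at the start; z is up; its 76 mm length lies within about 10 degrees of the supply's y at the start
- calibrator: calibrator, the smaller low instrument: a fixed white box 160 x 160 x 55 mm high with a round well 46 mm in diameter in its top, 30 mm from the centre along its +y; origin at the centre of its underside; the key in that well must not be pressed
- cal_key (a joint): travel of the key in the calibrator's round well in m: 0 is up, 0.006 is fully pressed; must stay up
- battery: small black block battery, 17 x 26 x 49 mm, standing on the calibrator; origin at the centre of its underside; leave alone
- spool: metal wire spool, 60 mm in diameter, 40 mm high, standing on the bench beyond the instruments; origin at the centre of its underside; leave alone
- mug: white mug, 80 mm in diameter, 90 mm high, on the bench; origin at the centre of its underside; leave alone
- flux_bottle: small amber bottle, 36 mm in diameter, 75 mm high, on the bench; origin at the centre of its underside; leave alone
- screwdriver: screwdriver 180 mm long lying on the bench; origin beneath it; leave alone
- parts_tray: white open parts tray, 100 x 140 x 30 mm, on the bench; origin at the centre of its underside; leave alone
- pot_core: dark disc-shaped core, 32 mm in diameter, 22 mm high, on the bench; origin at the centre of its underside; leave alone
There are look-alikes about, which are no part of the job. What is shaped like the part that bears tin_mid but red or turquoise is not meant.

How it is judged:
On the way, in this order (a step that is already met when the one before it is completed fails the run):
1. the tin has been pushed off the square well and lies flat on the supply's top (horizontal distance between tin_mid and well_mouth above 0.055 m and z of tin_mid in the frame of supply between 0.079 and 0.085 m and angle between tin_mid's own z axis and vertical below 0.08 rad), for 0.2 s.
2. the reset key is held fully home for half a second (value of joint reset_key above 0.0048 m), for 0.5 s.
At the end, for the whole second after the job is handed in: the reset key has been pressed (at least 4.8 of its 6 mm, for 0.5 s) and is up again (within 1 mm); the tin lies at rest and flat on the supply's top with its centre more than 55 mm from the centre of the well; the calibrator's key is up (all of step 1 and linear speed of tin below 0.01 m/s and value of joint each of reset_key, cal_key below 0.001 m); the robot touches nothing.
It fails at once if the tin was lifted more than 6 mm off the supply's top (z of tin_mid in the frame of supply above 0.088 m).
It fails at once if the tin was tipped more than 20 degrees or knocked off the supply (angle between tin_mid's own z axis and vertical above 0.35 rad or z of tin_mid in the frame of supply below 0.065 m).
It fails at once if the key in the calibrator's round well was pressed more than 2 mm (value of joint cal_key above 0.002 m).
It fails at once if a bystander was lifted or shifted by more than 25 mm (distance of any of battery, spool, mug, flux_bottle, screwdriver, parts_tray, pot_core from where it was at the start of the episode above 0.025 m).
It also fails if it takes over 58 s, if anything falls off the work surface, if the arm or the gripper's body presses on something with over 40 N, if the wrist force passes 120 N, or if a joint passes its speed limit or range.

## Working session

There is one attempt and no reset: what is moved stays moved. The work goes in short steps, Python scripts to look and compute and a tool call to move; the robot and the scene stay as the last step left them, time stands still between calls to the robot, and variables do not carry over. Pictures are saved under pics/ and viewed, at most 10 in all, crops included, and the job is handed in when it is done.

Besides the shell and the picture viewer there is one more tool, called after "Emit:" in YAML: its name, and indented under it one key for each argument. step_arm: Moves the arm, as the interface text tells. Its arguments: {"type":"object","properties":{"increments":{"type":"array"},"newtons":{"type":"number"}},"required":["increments"]}

```bash
mkdir -p pics; python3 - <<'E'
from cell import robot, viewer
import cv2
for n in("side","top"):
    cv2.imwrite(f"pics/{n}0.png",viewer.read_camera(n)[:,:,::-1]); p=viewer.camera_params(n);print(n,p["K"].tolist(),p["T"].round(4).tolist())
print(robot.observe())
E
```

```text
side [[450.48160125292804, 0.0, 276.99527832860696], [0.0, 450.48160125292804, 212.17370695189908], [0.0, 0.0, 1.0]] [[0.7984, -0.4, 0.4501, 0.0678], [-0.6021, -0.5239, 0.6025, -0.729], [-0.0052, -0.7521, -0.6591, 0.8634], [0.0, 0.0, 0.0, 1.0]]
top [[456.04194272765756, 0.0, 267.30599771003403], [0.0, 456.04194272765756, 210.39885126147325], [0.0, 0.0, 1.0]] [[0.0184, -0.9953, 0.0952, 0.4805], [-0.9997, -0.0167, 0.0177, -0.0236], [-0.0161, -0.0955, -0.9953, 1.2097], [0.0, 0.0, 0.0, 1.0]]
{'time': 0.1, 'qpos': array([ 1.05599208e+00,  3.42645225e-01,  1.52491053e+00,  9.18795340e-07,
        1.27540834e+00, -1.46019304e-01]), 'qvel': array([-4.70173628e-04, -1.60286192e-03, -3.08136753e-03, -5.29846663e-07,
       -1.45377765e-03, -8.15765995e-04]), 'joint_efforts': array([ 2.73289377e-03, -4.32005632e+01, -2.44695371e+01,  7.20687769e-02,
        5.26135066e-02, -5.61845081e-05]), 'tool_pos': array([0.18906204, 0.48938912, 0.22612235]), 'tool_rot': array([-3.14023593e+00, -2.00415275e-04,  2.77280730e+00]), 'contact_force': array([0.7248558 , 0.52131657, 0.13527225]), 'torque': array([-0.01694395,  0.0098582 ,  0.00674801]), 'grip_force': 0.0, 'opening': 0.09200723714663175}
```

View pics/top0.png

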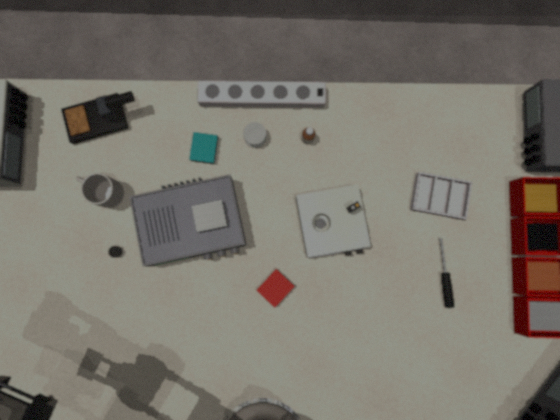

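View pics/side0.png

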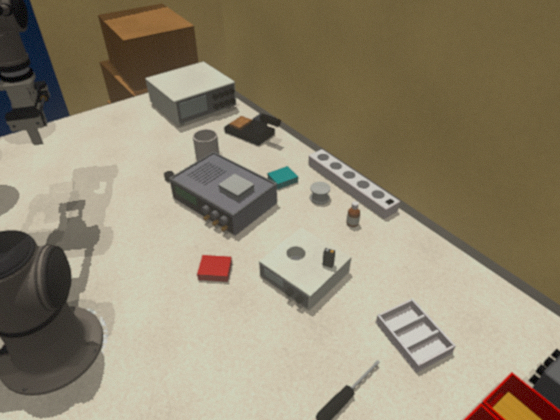

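The top view shows the supply at about (190,220) px with the tin at (209,216). The calibrator is at (333,220), and the red and turquoise decoys lie on the bench. I'll enlarge it to get the corners.

```bash
cat > h.py <<'E'
import numpy as np, cv2
from cell import robot, viewer
def ray(n,u,v,z):
    p=viewer.camera_params(n);K,T=np.array(p["K"]),np.array(p["T"])
    d=T[:3,:3]@np.linalg.inv(K)@[u,v,1];o=T[:3,3]
    return o+d*(z-o[2])/d[2]
def proj(n,P):
    p=viewer.camera_params(n);K,T=np.array(p["K"]),np.array(p["T"])
    q=K@(T[:3,:3].T@(np.array(P)-T[:3,3]));return q[:2]/q[2]
def crop(n,u,v,w,h,s,f,draw=()):
    im=viewer.read_camera(n)[v:v+h,u:u+w,::-1]
    im=cv2.resize(im,None,fx=s,fy=s,interpolation=cv2.INTER_CUBIC)
    im=cv2.convertScaleAbs(im,alpha=1.4)
    for P in draw:
        a=[(proj(n,x)+.5-[u,v])*s for x in P];cv2.polylines(im,[np.int32(a)],True,(0,255,0),1)
    cv2.imwrite(f,im)
E
python3 -c "
from h import *
crop('top',120,165,140,110,5.5,'pics/t1.png')"
```

```text
(no output)
```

View pics/t1.png

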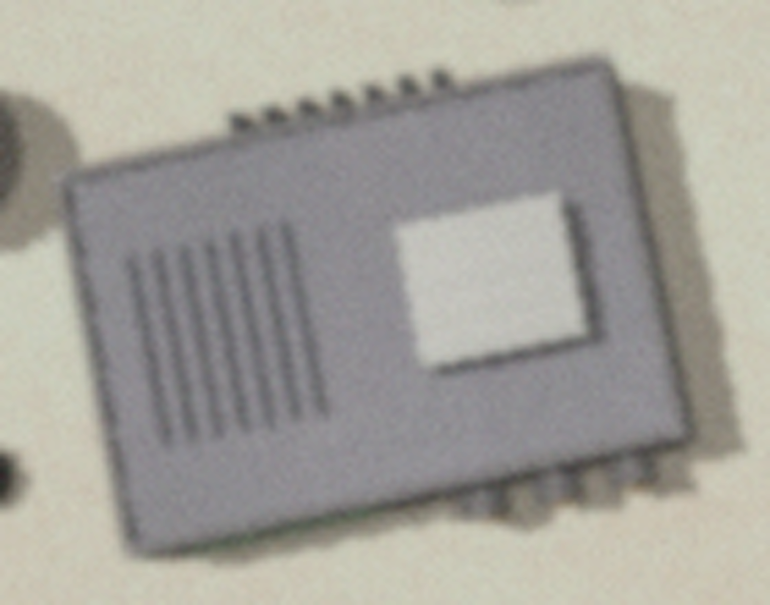

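The crop shows the supply's rim corners at about (68,182), (607,62), (690,435) and (132,548). The tin's top corners are (397,228), (560,193), (587,330) and (425,366).

```bash
python3 -c "
from h import *
from scipy.optimize import least_squares as ls
def fit(C,hx,hy,z):
    W=np.array([ray('top',120+u/5.5-.5,165+v/5.5-.5,z)[:2] for u,v in C])
    L=np.array([[hx,hy],[hx,-hy],[-hx,-hy],[-hx,hy]])
    def f(p):
        c,s=np.cos(p[2]),np.sin(p[2]);return (L@np.array([[c,s],[-s,c]])+p[:2]-W).ravel()
    r=ls(f,[*W.mean(0),0]);print(r.x,np.degrees(r.x[2]),np.abs(r.fun).max());return r.x
s=fit([(68,182),(607,62),(690,435),(132,548)],.09,.13,.075)
t=fit([(397,228),(560,193),(587,330),(425,366)],.033,.038,.094)
c,sn=np.cos(s[2]),np.sin(s[2]);R=np.array([[c,-sn],[sn,c]])
print('well',s[:2]+R@[0,-.065],'tin in supply',R.T@(t[:2]-s[:2]))
print('cal',ray('top',333,220,.055))
q=robot.observe()['tool_pos'];print('edge range',np.hypot(*(s[:2]+R@[0,-.13])))
for n,p in (('mug',(100,190)),('core',(116,251))): print(n,ray('top',*p,.05))
"
```

```text
[0.56153114 0.19580424 0.22836039] 13.084086401424152 0.00546328074953889
[0.57287981 0.1395546  0.23050949] 13.207220924237971 0.001557260877602662
well [0.57624589 0.13249171] tin in supply [-0.00167979 -0.05735846]
cal [ 0.56935569 -0.16984345  0.055     ]
edge range 0.5949960004839485
mug [0.63708713 0.42991226 0.05      ]
core [0.48112233 0.38051694 0.05      ]
```

```bash
cat >> h.py <<'E'
from scipy.spatial.transform import Rotation as Ro
S=np.array([.5615,.1958]);YAW=.2284
def sup(x,y,z):
    c,s=np.cos(YAW),np.sin(YAW);return np.array([S[0]+c*x-s*y,S[1]+s*x+c*y,z])
def go(P,yaw=None):
    o=robot.observe();R=Ro.from_euler('xyz',o['tool_rot'])
    d=R.inv().apply(np.array(P)-o['tool_pos'])*100
    w=(R.inv()*Ro.from_euler('xyz',[np.pi,0,YAW+np.pi/2])).as_rotvec(degrees=True)
    print('t',o['time'],'pos',o['tool_pos'].round(4),'F',o['contact_force'].round(2),'op',o['opening'],'d cm',d.round(2),'dr',w.round(2))
E
python3 -c "
from h import *
go(sup(-.0017,-.110,.16))"
```

```text
t 0.15 pos [0.1891 0.4894 0.2262] F [0.54 0.1  0.23] op 0.09185882081018824 d cm [-51.37 -23.15   6.64] dr [-6.000e-02  2.000e-02  5.578e+01]
```

Emit:
step_arm:
  increments:
    - {"delta_pos":[-5,-2.3,0],"dr":[0,0,10],"fingers":1}
    - {"delta_pos":[-10,-4.6,0],"dr":[0,0,20],"fingers":1}
    - {"delta_pos":[-15,-6.9,0],"dr":[0,0,30],"fingers":1}
    - {"delta_pos":[-20,-9.2,0],"dr":[0,0,40],"fingers":1}
    - {"delta_pos":[-25,-11.5,0],"dr":[0,0,50],"fingers":1}

```text
time: 0.78
tool_pos: [0.3819, 0.2909, 0.2267]
tool_rot: [-3.142, -0.0, 1.895]
contact_force: [0.4, 0.8, -0.2]
opening: 0.0465
grip_force: 0.0
```

```bash
python3 -c "
from h import *
go(sup(-.0017,-.110,.16))"
```

```text
t 0.775 pos [0.3819 0.2909 0.2267] F [ 0.41  0.78 -0.22] op 0.04650715313694418 d cm [-25.66  12.78   6.66] dr [-0.   -0.01  5.46]
```

Emit:
step_arm:
  increments:
    - {"delta_pos":[-6,3,1],"dr":[0,0,2],"fingers":1}
    - {"delta_pos":[-12,6,2],"dr":[0,0,4],"fingers":1}
    - {"delta_pos":[-18,9,3.5],"dr":[0,0,5.6],"fingers":1}
    - {"delta_pos":[-23.5,11.5,5],"dr":[0,0,5.6],"fingers":1}
    - {"delta_pos":[-25.6,12.7,5.5],"dr":[0,0,5.6],"fingers":1}

```text
time: 1.4
tool_pos: [0.5851, 0.0887, 0.1704]
tool_rot: [-3.14, -0.0, 1.8]
contact_force: [0.5, 0.5, 0.3]
opening: 0.0009
grip_force: 0.0
```

Emit:
step_arm:
  increments:
    - {"delta_pos":[0,0,0],"dr":[0,0,0],"fingers":1}
    - {"delta_pos":[0,0,0],"dr":[0,0,0],"fingers":1}
    - {"delta_pos":[0,0,0],"dr":[0,0,0],"fingers":1}
    - {"delta_pos":[0,0,0],"dr":[0,0,0],"fingers":1}
    - {"delta_pos":[0,0,0],"dr":[0,0,0],"fingers":1}

```text
time: 2.02
tool_pos: [0.5837, 0.0917, 0.1721]
tool_rot: [3.141, 0.0, 1.803]
contact_force: [-0.2, 0.6, 0.2]
opening: 0.0003
grip_force: 0.0
```

```bash
python3 -c "
from h import *
go(sup(-.0017,-.110,.08))
c=lambda hx,hy,x,y,z:[sup(x+a*hx,y+b*hy,z) for a,b in((1,1),(1,-1),(-1,-1),(-1,1))]
D=[c(.09,.13,0,0,.075),c(.033,.038,-.0017,-.0574,.094),c(.0095,.019,*(0,-9,0)) ]
crop('side',160,120,140,130,5,'pics/s2.png',D[:2]+[c(.019,.0095,-.0017,-.11,.17)])"
```

```text
t 2.025 pos [0.5837 0.0917 0.1721] F [-0.18  0.61  0.2 ] op 0.00032685202094871914 d cm [-0.36  0.01  9.21] dr [0.03 0.   0.23]
```

View pics/s2.png

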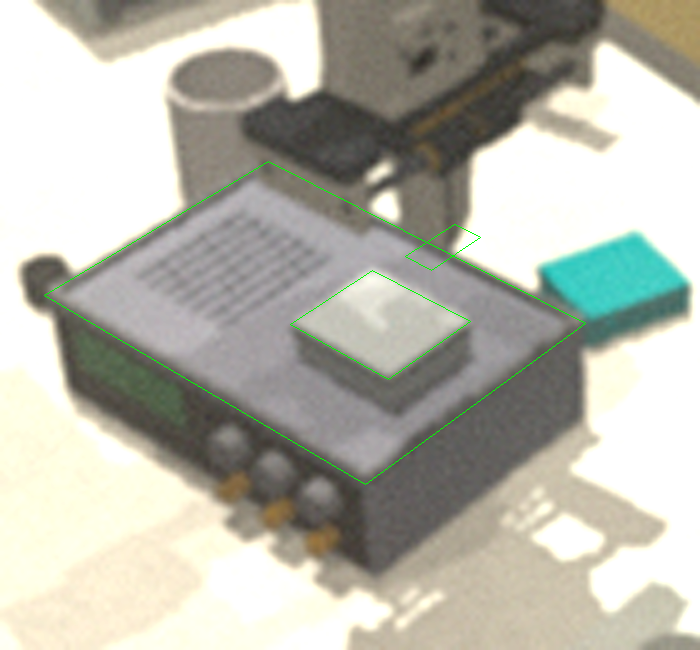

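The overlay matches the supply and tin in the side view. The fingertips, at (445,250), are just off the tin's -y side. I'll move down.

Emit:
step_arm:
  increments:
    - {"delta_pos":[-0.4,0,2],"dr":[0,0,0],"fingers":1}
    - {"delta_pos":[-0.4,0,4.5],"dr":[0,0,0],"fingers":1}
    - {"delta_pos":[-0.4,0,7],"dr":[0,0,0],"fingers":1}
    - {"delta_pos":[-0.4,0,8.6],"dr":[0,0,0],"fingers":1}
    - {"delta_pos":[-0.4,0,9.2],"dr":[0,0,0],"fingers":1}

```text
time: 2.7
tool_pos: [0.5846, 0.0873, 0.079]
tool_rot: [-3.141, -0.0, 1.802]
contact_force: [-0.1, -0.2, 0.5]
opening: 0.0003
grip_force: 0.0
```

Emit:
step_arm:
  increments:
    - {"delta_pos":[0.2,0,0],"dr":[0,0,0],"fingers":1}
    - {"delta_pos":[0.5,0,0],"dr":[0,0,0],"fingers":1}
    - {"delta_pos":[0.9,0,0],"dr":[0,0,0],"fingers":1}
    - {"delta_pos":[1.4,0,0],"dr":[0,0,0],"fingers":1}
    - {"delta_pos":[2,0,0],"dr":[0,0,0],"fingers":1}

```text
time: 3.32
tool_pos: [0.5803, 0.1071, 0.08]
tool_rot: [3.141, 0.0, 1.802]
contact_force: [0.2, -1.8, 0.6]
opening: 0.0001
grip_force: 0.6
```

```bash
python3 -c "
from h import *
go(sup(-.0017,-.0325,.08))
crop('side',160,120,140,130,5,'pics/s3.png')"
```

```text
t 3.325 pos [0.5803 0.1071 0.08  ] F [ 0.19 -1.75  0.57] op 0.00012318114601114636 d cm [5.82 0.02 0.  ] dr [0.03 0.01 0.18]
```

View pics/s3.png

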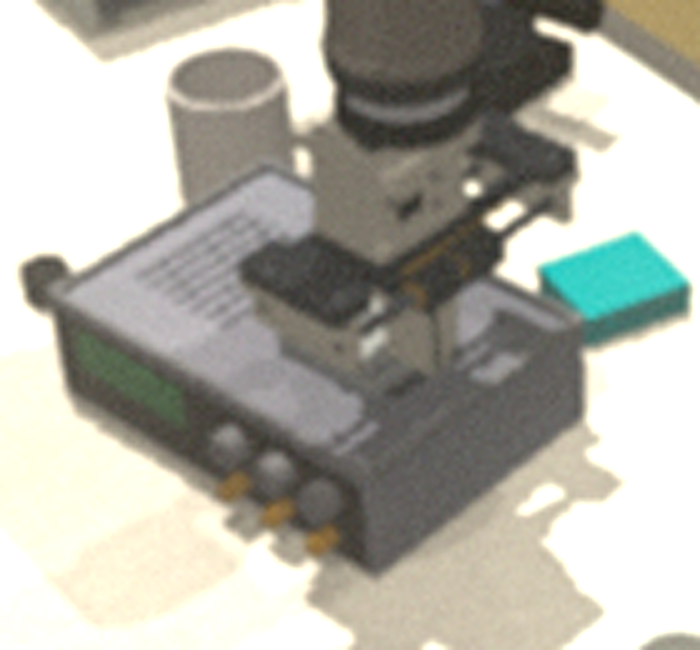

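The gripper is in contact and pushing at about 1.8 N, with the tin hidden under it. I'll keep pushing slowly.

Emit:
step_arm:
  increments:
    - {"delta_pos":[0.7,0,0],"dr":[0,0,0],"fingers":1}
    - {"delta_pos":[1.4,0,0],"dr":[0,0,0],"fingers":1}
    - {"delta_pos":[2.1,0,0],"dr":[0,0,0],"fingers":1}
    - {"delta_pos":[2.8,0,0],"dr":[0,0,0],"fingers":1}
    - {"delta_pos":[3.5,0,0],"dr":[0,0,0],"fingers":1}

```text
time: 4.0
tool_pos: [0.5721, 0.1413, 0.0797]
tool_rot: [3.142, -0.0, 1.803]
contact_force: [0.9, -1.1, 0.6]
opening: 0.0009
grip_force: 0.6
```

Emit:
step_arm:
  increments:
    - {"delta_pos":[0.7,0,0],"dr":[0,0,0],"fingers":1}
    - {"delta_pos":[1.4,0,0],"dr":[0,0,0],"fingers":1}
    - {"delta_pos":[1.9,0,0],"dr":[0,0,0],"fingers":1}
    - {"delta_pos":[2.2,0,0],"dr":[0,0,0],"fingers":1}
    - {"delta_pos":[2.4,0,0],"dr":[0,0,0],"fingers":1}

```text
time: 4.62
tool_pos: [0.5667, 0.1643, 0.0797]
tool_rot: [3.142, -0.0, 1.802]
contact_force: [-0.3, -2.0, 0.3]
opening: 0.0005
grip_force: 0.5
```

Emit:
step_arm:
  increments:
    - {"delta_pos":[-0.5,0,0],"dr":[0,0,0],"fingers":1}
    - {"delta_pos":[-1.5,0,0],"dr":[0,0,0],"fingers":1}
    - {"delta_pos":[-1.5,0,-3],"dr":[0,0,0],"fingers":1}
    - {"delta_pos":[-6.5,0,-7],"dr":[0,0,0],"fingers":1}
    - {"delta_pos":[-12,0,-12],"dr":[0,0,0],"fingers":1}

```text
time: 5.25
tool_pos: [0.592, 0.0554, 0.1916]
tool_rot: [-3.141, -0.0, 1.803]
contact_force: [0.9, -0.2, 0.9]
opening: 0.0004
grip_force: 0.0
```

```bash
python3 -c "
from h import *
go(sup(0,-.065,.09))
c=lambda hx,hy,x,y,z:[sup(x+a*hx,y+b*hy,z) for a,b in((1,1),(1,-1),(-1,-1),(-1,1))]
D=[c(.023,.023,0,-.065,.07),c(.033,.038,-.0017,.015,.094)]
crop('side',170,140,110,100,6,'pics/s4.png',D);crop('top',120,165,140,110,5.5,'pics/t4.png',D)"
```

```text
t 5.25 pos [0.592  0.0554 0.1916] F [ 0.88 -0.25  0.95] op 0.00035223407244340445 d cm [ 7.87  0.25 10.16] dr [-0.04 -0.01  0.22]
```

View pics/s4.png

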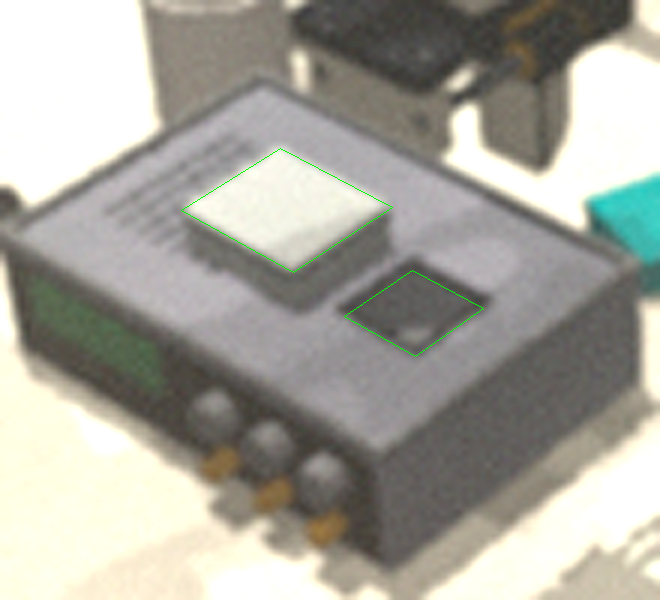

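View pics/t4.png

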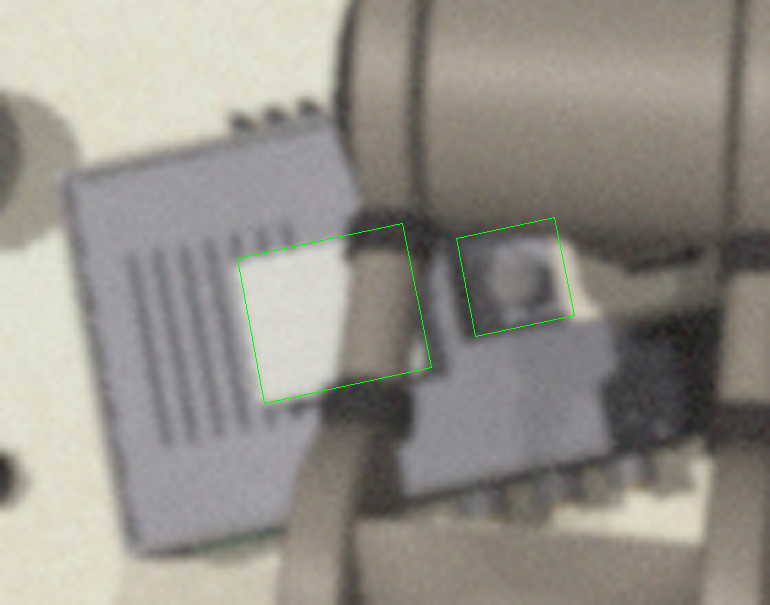

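The tin (side view about (285,210)) is flat and clear of the well. The well sits close to the predicted square, and the key is visible at (517,280) in the top crop. I'll check it against the prediction.

```bash
python3 -c "
from h import *
p=proj('top',sup(0,-.065,.046));print((p+.5-[120,165])*5.5)
for z,(u,v) in((.046,(517,280)),):
  P=ray('top',120+u/5.5-.5,165+v/5.5-.5,z);c,s=np.cos(YAW),np.sin(YAW);print(P,np.array([[c,s],[-s,c]])@(P[:2]-S))
P=ray('side',170+414/6-.5,140+307/6-.5,.07);print(np.array([[c,s],[-s,c]])@(P[:2]-S))
im=viewer.read_camera('top')[200:235,195:232,::-1];im=cv2.resize(im,None,fx=16,fy=16,interpolation=cv2.INTER_CUBIC)
for z,h,col in((.07,.023,(0,255,0)),(.046,.023,(0,0,255))):
  q=[(proj('top',sup(a*h,-.065+b*h,z))+.5-[195,200])*16 for a,b in((1,1),(1,-1),(-1,-1),(-1,1))];cv2.polylines(im,[np.int32(q)],True,col,1)
q=[(proj('top',sup(.013*np.cos(a),-.065+.013*np.sin(a),.046))+.5-[195,200])*16 for a in np.linspace(0,6.28,40)];cv2.polylines(im,[np.int32(q)],True,(255,0,0),1)
cv2.imwrite('pics/t5.png',im)"
```

```text
[522.30142506 280.92973555]
[0.57661024 0.13497871 0.046     ] [ 0.00094671 -0.06266301]
[ 0.00313371 -0.06202573]
```

View pics/t5.png

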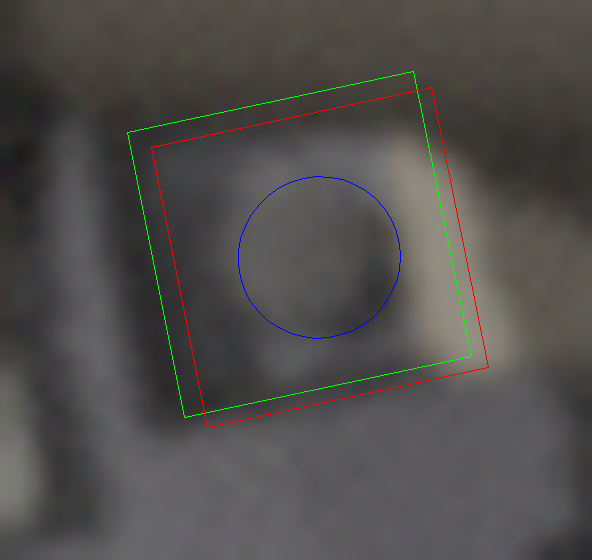

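The well and key appear shifted about 2 mm along +y from the model, so I'll aim at supply (0.001, -0.063).

Emit:
step_arm:
  increments:
    - {"delta_pos":[3,0.1,2],"dr":[0,0,0],"fingers":1}
    - {"delta_pos":[6,0.2,5],"dr":[0,0,0],"fingers":1}
    - {"delta_pos":[7.9,0.2,8],"dr":[0,0,0.2],"fingers":1}
    - {"delta_pos":[7.9,0.2,9.7],"dr":[0,0,0.2],"fingers":1}
    - {"delta_pos":[7.9,0.2,9.7],"dr":[0,0,0.2],"fingers":1}

```text
time: 6.02
tool_pos: [0.5748, 0.134, 0.0921]
tool_rot: [-3.138, -0.0, 1.799]
contact_force: [-0.4, -0.3, 0.6]
opening: 0.0005
grip_force: 0.0
```

```bash
python3 -c "
from h import *
go(sup(.001,-.063,.060))"
```

```text
t 6.025 pos [0.5748 0.134  0.0921] F [-0.39 -0.28  0.57] op 0.0005128599327953952 d cm [0.02 0.21 3.21] dr [-0.2  -0.02  0.  ]
```

Emit:
step_arm:
  increments:
    - {"delta_pos":[0,0.15,0.3],"dr":[0,0,0],"fingers":1}
    - {"delta_pos":[0,0.15,1],"dr":[0,0,0],"fingers":1}
    - {"delta_pos":[0,0.15,2],"dr":[0,0,0],"fingers":1}
    - {"delta_pos":[0,0.15,3],"dr":[0,0,0],"fingers":1}
    - {"delta_pos":[0,0.15,3.4],"dr":[0,0,0],"fingers":1}

```text
time: 6.65
tool_pos: [0.5768, 0.1346, 0.0587]
tool_rot: [-3.14, -0.0, 1.799]
contact_force: [-0.0, 0.7, 0.0]
opening: 0.0003
grip_force: 0.0
```

```bash
python3 -c "
from h import *
go(sup(.001,-.063,.040))"
```

```text
t 6.65 pos [0.5768 0.1346 0.0587] F [-0.    0.69  0.03] op 0.0002681514291854298 d cm [ 0.01 -0.    1.87] dr [-0.08 -0.02 -0.02]
```

In the well with no contact. Next I press the key.

Emit:
step_arm:
  increments:
    - {"delta_pos":[0,0,0.6],"dr":[0,0,0],"fingers":1}
    - {"delta_pos":[0,0,1.2],"dr":[0,0,0],"fingers":1}
    - {"delta_pos":[0,0,1.6],"dr":[0,0,0],"fingers":1}
    - {"delta_pos":[0,0,1.85],"dr":[0,0,0],"fingers":1}
    - {"delta_pos":[0,0,1.85],"dr":[0,0,0],"fingers":1}

```text
time: 7.28
tool_pos: [0.5773, 0.1347, 0.0415]
tool_rot: [3.141, -0.0, 1.799]
contact_force: [-1.2, -0.7, 4.5]
opening: 0.0003
grip_force: 2.0
```

Emit:
step_arm:
  increments:
    - {"delta_pos":[0,0,0.1],"dr":[0,0,0],"fingers":1}
    - {"delta_pos":[0,0,0.2],"dr":[0,0,0],"fingers":1}
    - {"delta_pos":[0,0,0.3],"dr":[0,0,0],"fingers":1}
    - {"delta_pos":[0,0,0.3],"dr":[0,0,0],"fingers":1}
    - {"delta_pos":[0,0,0.3],"dr":[0,0,0],"fingers":1}

```text
time: 7.9
tool_pos: [0.5774, 0.1347, 0.0401]
tool_rot: [3.141, 0.0, 1.799]
contact_force: [-6.3, -1.2, 16.1]
opening: 0.0007
grip_force: 8.1
```

The key is at its stop (16 N). I'll hold, then release.

Emit:
step_arm:
  increments:
    - {"delta_pos":[0,0,0],"dr":[0,0,0],"fingers":1}
    - {"delta_pos":[0,0,0],"dr":[0,0,0],"fingers":1}
    - {"delta_pos":[0,0,0],"dr":[0,0,0],"fingers":1}
    - {"delta_pos":[0,0,0],"dr":[0,0,0],"fingers":1}
    - {"delta_pos":[0,0,0],"dr":[0,0,0],"fingers":1}

```text
time: 8.52
tool_pos: [0.5774, 0.1347, 0.04]
tool_rot: [3.141, 0.0, 1.799]
contact_force: [-5.6, -1.4, 16.5]
opening: 0.0003
grip_force: 8.1
```

Emit:
step_arm:
  increments:
    - {"delta_pos":[0,0,0],"dr":[0,0,0],"fingers":1}
    - {"delta_pos":[0,0,0],"dr":[0,0,0],"fingers":1}
    - {"delta_pos":[0,0,0],"dr":[0,0,0],"fingers":1}
    - {"delta_pos":[0,0,-0.5],"dr":[0,0,0],"fingers":1}
    - {"delta_pos":[0,0,-1],"dr":[0,0,0],"fingers":1}

```text
time: 9.15
tool_pos: [0.5773, 0.1347, 0.0483]
tool_rot: [3.141, -0.0, 1.799]
contact_force: [1.3, -0.2, 0.3]
opening: 0.0003
grip_force: 0.0
```

Emit:
step_arm:
  increments:
    - {"delta_pos":[0,0,-2],"dr":[0,0,0],"fingers":1}
    - {"delta_pos":[0,0,-4],"dr":[0,0,0],"fingers":1}
    - {"delta_pos":[0,0,-7],"dr":[0,0,0],"fingers":1}
    - {"delta_pos":[-5,0,-11],"dr":[0,0,0],"fingers":1}
    - {"delta_pos":[-10,0,-14],"dr":[0,0,0],"fingers":1}

```text
time: 9.78
tool_pos: [0.6004, 0.0367, 0.1896]
tool_rot: [3.14, 0.0, 1.801]
contact_force: [0.5, 0.8, -0.0]
opening: 0.0004
grip_force: 0.0
```

```bash
python3 -c "
from h import *
crop('side',170,140,110,100,6,'pics/s6.png')"
```

```text
(no output)
```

View pics/s6.png

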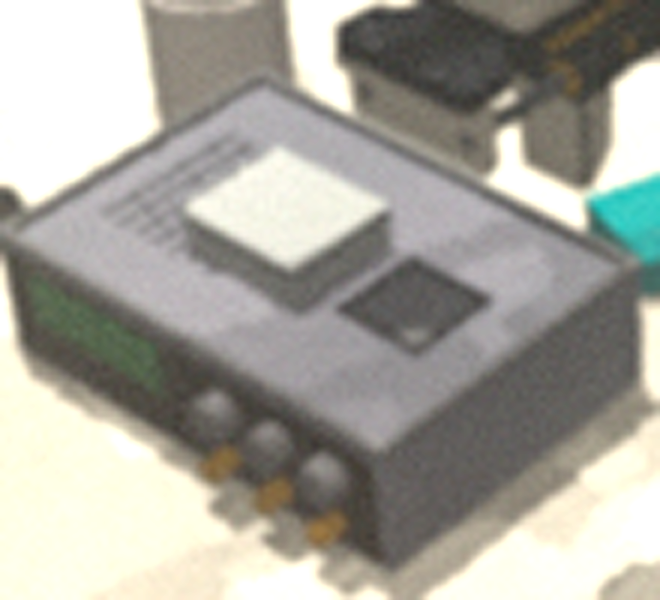

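The tin still lies flat at (287,210), clear of the well at (414,305). The key is up and visible at (413,335), and the gripper is clear.

```bash
python3 -c "
from cell import robot
print(robot.hand_in())"
```

```text
the job is handed in; nothing more can be done
None
```

I pushed the tin clear of the square well and left it lying flat on the supply, held the reset key at its stop (about 16 N) for about a second, let it spring back up, and handed the job in; no verdict was returned.

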